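# Hold the hearth cage gate open

### The arm

A 6-joint arm with a two-finger parallel gripper is mounted at the origin on the work surface. World frame = base frame: x ahead of the robot, y to its left, z up, the work surface at z = 0. Lengths are in m, angles in rad, forces in N, time in s.
With the tool pointing down it reaches from about 0.375 to 0.925 m from the base axis. Payload 5.7 kg.
Tool frame: the origin (TCP) lies between the finger pads; the fingertips stand 14 mm ahead of it and the grasp point (between the pads) lies 5 mm behind it (manip.finger_overhang is the distance from the TCP to the fingertips, in m); z points along the fingers, y is the line along which they close (so a half turn about z gives the same grasp; the last joint's range is limited). The gripper opens to 88 mm and grips with 3 to 60 N. Pads are 20 mm wide; open, the fingers measure 115 mm over their backs; the gripper's body (75 mm by 178 mm) begins 61 mm behind the grasp point.
Start: joints at [1.019, 0.359, 1.51, -0, 1.272, -0.115], TCP at [0.254, 0.544, 0.237] pointing down, gripper open.
Joint ranges: [-2.97, 2.97], [-1.01, 2.36], [0.21, 2.38], [-0.96, 4.11], [0.2, 2.71], [-2.98, 2.98]. Speed limits (rad/s): [2.39, 2.39, 3.14, 3.14, 3.14, 3.14].

### API

Orientations are given as a 3x3 rotation matrix whose columns are the frame's x, y, z axes.
In Python, from station import manip gives the robot as it stands.
- The arm moves only by the tool tcp_steps, called after "Emit:" by a JSON object that holds its "op" and its "data", one argument or row to a line. Schema: {"type":"object","properties":{"deltas":{"type":"string"},"finger_gap":{"type":"number"},"grip_n":{"type":"number"},"only":{"type":"string"},"quiet":{"type":"boolean"},"lines":{"type":"string"}},"required":["deltas"],"additionalProperties":false}. deltas is a string of 1 to 10 rows, parted by semicolons, with the numbers parted by spaces; each row has 6 numbers: dx, dy, dz in units of 25 mm, then a rotation vector rx, ry, rz in units of 0.2 rad; each row shifts and turns the commanded pose from where the row before left it, along the tool's axes as they then stand; what a row does not reach is not made up. A row lasts 1/12 s, in which the tool goes at most 0.0417 m and 0.125 rad, less where a joint would pass 70% of its speed; a pose out of reach is approached as far as the arm can. finger_gap is the opening from 0.0 (shut) to 1.0 (fully open), set as the call begins (left out keeps the last). The fingers move at their own pace and stop on an object; grip_n is the grip in N (left out, the last holds). Time passes only in rows, so rows that do not move let the fingers close. The tool returns the time, the measured TCP pose, the force, the opening and the grip force at its end. only (a regular expression) keeps the lines of the reply that match it, lines (a string "A,B") keeps lines A to B, and quiet returns only ok. Input that does not fit is refused with a message, and nothing moves.
- manip.state(): the state, without advancing time (a new reading comes with each control period).
- manip.get_image(name): name is "side" or "top" or "wrist"; returns the picture (400x640x3 uint8, red, green, blue); there is no depth.
- manip.camera_model(name): a dict with "mtx" (3x3 intrinsics, pixels), "R" (3x3) and "t" (3): a world point X has camera coordinates R X + t; the wrist camera has in their place "tool_from_camera" (4x4, takes a point from camera to tool coordinates, whose origin is the TCP and whose axes are the flange's). Camera axes: x right, y down, z forward; pixel columns grow to the right and rows downward; lengths in m; the calibration is good to about 2 mm. A picture is of the moment at which its call begins: read the wrist's pose just before it. camera_model takes no time and is no camera call.
- manip.finish_job(): hands the job in; it is judged then, once.
The state is a dict: "time": time; "joint_positions": joint angles; "dq": joint speeds; "tau": joint torques, N m; "tool_pos": TCP position; "eef_rot": TCP orientation; "ft_force": force on the tool from outside, world axes, zero at the start; "moment": the same for the moment, N m; "width": opening from 0.0 (shut) to 1.0 (fully open); "grip_force": force on a finger pad.
Only numpy, scipy, OpenCV 4.12 (cv2) and the standard library are available. Lean on these libraries where they do the work, as an engineer would, in place of code of your own. Each camera call takes 0.05 s, during which the arm holds its last target. There are 200 camera calls.

### The job

The goldsmith needs both hands to lift the crucible out of the hearth cage on the jeweller's bench. Release the cage's yellow gate by squeezing its two catches fully shut, first the red one and then the blue one, then take the gate by its black knob, swing it out past the stiff spot of its detent and on until it is wide open, about square to the cage front. The gate is sprung shut, so finish while still holding the knob with the gate wide, and leave the crucible, the jar and the pliers alone.

Things in the scene. Friction and masses are not known exactly. Their poses are not given: they have to be found in the camera images.
- cage: Grey steel hearth cage fixed to the bench, open on top, 290 mm deep, 270 wide, firebrick inside. Origin on the bench under the middle of the closed gate; x points into the cage, y along the gate to its hinge, z up. The gate closes the -x side. Behind it a header shelf (x 10 to 70 mm, top at z 100) carries both catches. A brass plunger block by the hinge (y 176 mm) is 123 mm high.
- gate (a joint): Angle of the yellow barred gate, rad: 0 closed, grows as its free edge swings out to the cage's -x, clockwise from above; stop at 1.45. 215 mm wide, top rail at z 100 mm, two lugs to 117. A spring pulls it shut (0.12 Nm closed, 0.31 wide); each catch locks it below 0.18. A detent adds up to 0.25 Nm from 0.55 to 0.8. Let go, it falls back to 1.0 or shut. Wide open: about 1.3, counts from 1.2.
- gate_hinge (a point): Point on the upright hinge axis of the gate at the height of the gate's top rail (z 100 mm), at the left end of the gate (cage y +110 mm).
- gate_knob: Black upright round knob post on the gate, 16 mm diameter, 40 mm in front of the gate's plane, 165 mm along the gate from the hinge. Origin on its axis at z 100 mm; its top is 45 mm above the origin, and those 45 mm are free to be pinched from above. Turns with the gate (axes like the cage's when closed).
- catch_red: Red squeeze catch on the header shelf (left or right one). Origin mid underside, at z 100 mm; axes like the cage's. Two red upright jaws, each 22 mm in x, 10 in y, 5 to 45 mm above the origin: fixed jaw at y -22 mm, sliding jaw at y +22 mm, 54 mm over their outer faces; squeezed shut 36 mm. A steel nose on the sliding jaw blocks a lug on the gate.
- red_paddle (a joint): Travel of the red sliding jaw towards its fixed jaw, m: 0 as found (gate locked), 0.018 fully squeezed; counts as shut from 0.014. Needs about 5 N and stays where it is left.
- red_rest: Fixed jaw of the red catch, 22 x 10 x 40 mm. Origin in the middle of its underside, 5 mm above the header shelf.
- catch_blue: Blue squeeze catch on the header shelf, 100 mm beside the red one, the same in shape, size, axes and working.
- blue_paddle (a joint): Travel of the blue sliding jaw towards its fixed jaw, m: 0 as found (gate locked), 0.018 fully squeezed; counts as shut from 0.014. Needs about 5 N and stays where it is left.
- blue_rest: Fixed jaw of the blue catch, 22 x 10 x 40 mm. Origin in the middle of its underside, 5 mm above the header shelf.
- crucible: White ceramic crucible, 60 mm wide and 45 mm high, standing on the firebrick in the cage. Origin in the middle of its underside. To be left alone.
- flux_jar: Amber jar with a white cap, 52 mm diameter, 65 mm high, on the bench to the right of the cage. Origin in the middle of its underside. To be left alone.
- pliers: Pliers with red grips lying on the bench to the left of the cage, about 135 mm long along x, 64 mm wide, 12 mm thick. Origin at the pivot, on the bench. To be left alone.

How it is judged:
On the way, in this order (a step that is already met when the one before it is completed fails the run):
1. the red catch is squeezed shut between the fingers, the gate still closed (value of joint red_paddle above 0.014 m and contact force between the fingers and red_rest above 1 N and value of joint gate below 0.15 rad), for 0.1 s.
2. the blue catch is squeezed shut between the fingers, the gate still closed (value of joint blue_paddle above 0.014 m and contact force between the fingers and blue_rest above 1 N and value of joint gate below 0.15 rad), for 0.1 s.
3. the gate is swung past its detent by the knob (value of joint gate above 1.1 rad and contact force between the fingers and gate_knob above 0.5 N), for 0.1 s.
At the end, for the whole second after the job is handed in: The gate is held still at more than 1.2 rad by the fingers on its knob (contact force above 0.5 N), against its closing spring; both catches are still squeezed (over 12 mm) (value of joint gate above 1.2 rad and velocity of joint gate between -0.1 and 0.1 rad/s and contact force between the fingers and gate_knob above 0.5 N and value of joint each of red_paddle, blue_paddle above 0.012 m); the arm keeps its last pose, push and grip.
It fails at once if the blue catch is squeezed before the red one (value of joint blue_paddle above 0.008 m and value of joint red_paddle below 0.012 m).
It fails at once if the crucible is disturbed (distance of crucible from where it was at the start of the episode above 0.015 m).
It fails at once if the jar is disturbed (distance of flux_jar from where it was at the start of the episode above 0.015 m).
It fails at once if the pliers are disturbed (distance of pliers from where it was at the start of the episode above 0.015 m).
It also fails if it takes over 48 s, if anything falls off the work surface, if the arm or the gripper's body presses on something with over 40 N, if the wrist force passes 120 N, or if a joint passes its speed limit or range.

## Working session

There is one attempt and no reset: what is moved stays moved. The work goes in short steps, Python scripts to look and compute and a tool call to move; the robot and the scene stay as the last step left them, time stands still between calls to the robot, and variables do not carry over. Pictures are saved under pics/ and viewed, at most 10 in all, crops included, and the job is handed in when it is done.

```bash
ls; mkdir -p pics
```

Run:
```python
from station import manip
import cv2,numpy as np
for n in("top","side"):
    cv2.imwrite(f"pics/{n}0.png",manip.get_image(n)[:,:,::-1]); m=manip.camera_model(n);print(n,m)
s=manip.state();print(s["time"],s["eef_rot"],s["tool_pos"],s["width"],manip.finger_overhang)
```

```text
pics
station.py
top {'mtx': array([[507.16324349,   0.        , 317.10476342],
       [  0.        , 507.16324349, 204.3291056 ],
       [  0.        ,   0.        ,   1.        ]]), 'R': array([[-0.01777917, -0.99980633,  0.00843861],
       [-0.98758597,  0.01624318, -0.15623736],
       [ 0.15607003, -0.01111162, -0.98768349]]), 't': array([0.03330338, 0.65384784, 1.33584386])}
side {'mtx': array([[480.41563728,   0.        , 321.89934593],
       [  0.        , 480.41563728, 196.3225387 ],
       [  0.        ,   0.        ,   1.        ]]), 'R': array([[ 0.92357223, -0.38338701, -0.00535995],
       [-0.2618605 , -0.62048257, -0.73920935],
       [ 0.2800775 ,  0.68411679, -0.67345439]]), 't': array([-0.56251352,  0.24449712,  0.9107268 ])}
0.1 [[-9.06099170e-01  4.23064522e-01 -8.39399334e-04]
 [ 4.23065321e-01  9.06098104e-01 -1.39990748e-03]
 [ 1.68326957e-04 -1.62357575e-03 -9.99998668e-01]] [0.25353787 0.54316036 0.23591132] 0.9986605346057288 0.014
```

View pics/top0.png

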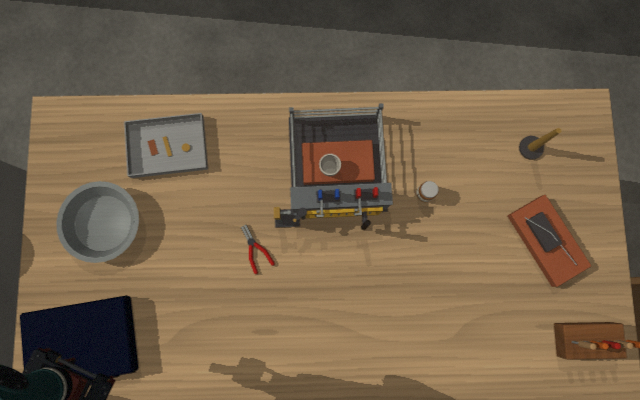

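View pics/side0.png

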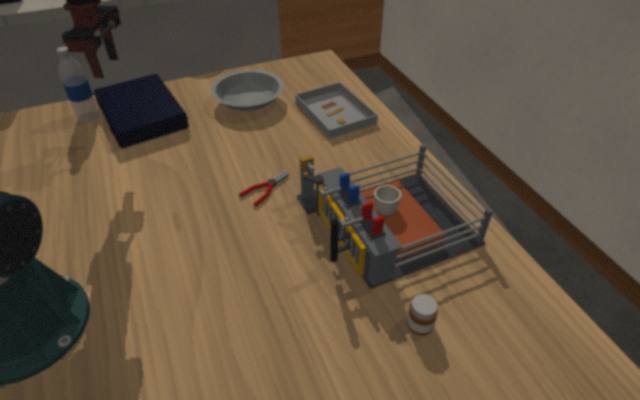

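The top view shows the cage at about (340,150), with the gate along row 212, blue jaws at about (320,195) and (337,194), red jaws at about (359,193) and (376,193), and the knob at about (365,224). The side view agrees. Next I'll enlarge both.

Run:
```python
import cv2
a=cv2.imread("pics/top0.png")[95:235,270:450];b=cv2.imread("pics/side0.png")[140:300,290:500]
cv2.imwrite("pics/topc.png",cv2.resize(a[75:140,0:130],None,fx=6,fy=6,interpolation=cv2.INTER_CUBIC))
cv2.imwrite("pics/sidec.png",cv2.resize(b[15:145,0:130],None,fx=4.5,fy=4.5,interpolation=cv2.INTER_CUBIC))
```

```text
(no output)
```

View pics/topc.png

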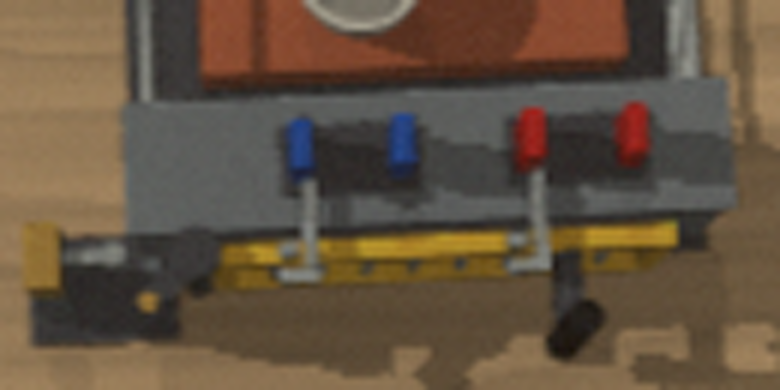

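View pics/sidec.png

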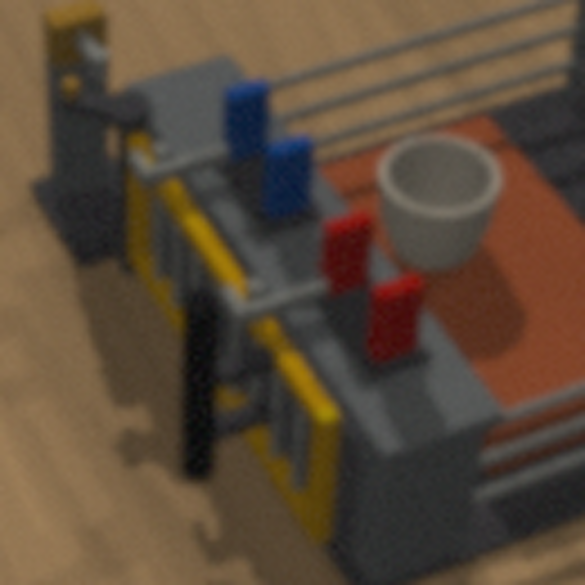

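Reading the crops (×6 from (270,170), ×4.5 from (290,155)):
- **Shelf corners, top view:** (125,103), (727,78), (737,207), (125,232).
- **Knob top:** (588,314) in the top view, (205,292) in the side view.
- **Jaw tops, top view:** x = 302/403 (blue) and 531/635 (red).
- **Jaw tops, side view:** (247,88), (288,146), (348,220), (398,282).

The gate is closed, and the sliding jaws with their noses are on the left of each pair.

Create h.py:
```python
from station import manip
import numpy as np
from scipy.optimize import least_squares
from scipy.spatial.transform import Rotation as Ro
cam={n:manip.camera_model(n) for n in("top","side")}
def proj(n,X):
    m=cam[n];c=m["R"]@X+m["t"];p=m["mtx"]@c;return p[:2]/p[2]
def W(q,p):
    c,s=np.cos(q[2]),np.sin(q[2]);return np.array([q[0]+c*p[0]-s*p[1],q[1]+s*p[0]+c*p[1],p[2]])
```

Run:
```python
from h import *
T=lambda u,v:np.array([270+u/6,170+v/6]);S=lambda u,v:np.array([290+u/4.5,155+v/4.5])
pts=[("top",(.07,.135,.1),T(125,103)),("top",(.07,-.135,.1),T(727,78)),("top",(.01,-.135,.1),T(737,207)),("top",(.01,.135,.1),T(125,232)),
("top",(-.04,-.055,.145),T(588,314)),("side",(-.04,-.055,.145),S(205,292)),("side",(.07,-.135,.1),S(498,410)),("side",(.01,-.135,.1),S(385,452)),("side",(.07,.135,.1),S(235,57))]
jy=[.122,.078,.022,-.022]
jt=[T(302,132),T(403,130),T(531,126),T(635,122)];js=[S(247,88),S(288,146),S(348,220),S(398,282)]
def f(q):
    r=[proj(n,W(q,p))-o for n,p,o in pts]
    for y,a,b in zip(jy,jt,js):
        X=W(q,(q[3],q[4]+y,.145));r+=[proj("top",X)-a,proj("side",X)-b]
    return np.array(r)
s=least_squares(lambda q:f(q).ravel(),[.6,0,0,.04,-.05],loss="soft_l1")
q=s.x;print(q.round(4));print(f(q).round(1).tolist())
np.save("q.npy",q)
for n,p in dict(red=(q[3],q[4],.125),blue=(q[3],q[4]+.1,.125),knob=(-.04,-.055,.125),hinge=(0,.11,.1)).items(): print(n,W(q,p).round(4))
```

```text
[ 0.6298 -0.0441  0.0285  0.0407 -0.0639]
[[-0.5, -0.8], [0.6, -1.1], [0.5, -0.3], [0.3, 0.1], [-1.9, -0.1], [-2.4, -0.0], [2.1, 0.5], [-0.4, 1.1], [-1.1, -1.6], [-0.3, 0.9], [0.1, -0.7], [0.1, 0.5], [0.6, -1.0], [0.6, 0.2], [0.2, -0.4], [0.4, 0.1], [0.1, 0.2]]
red [ 0.6723 -0.1068  0.125 ]
blue [ 0.6695 -0.0069  0.125 ]
knob [ 0.5914 -0.1002  0.125 ]
hinge [0.6267 0.0659 0.1   ]
```

Add to h.py:
```python
def togo(goal,yaw):
    s=manip.state();R=s["eef_rot"];G=Ro.from_euler("z",yaw).as_matrix()@np.array([[-1,0,0],[0,1,0],[0,0,-1.]])
    d=np.asarray(goal)-s["tool_pos"]
    print("t",s["time"],"tool now",(R.T@d).round(4),"in goal axes",(G.T@d).round(4),"rot",Ro.from_matrix(R.T@G).as_rotvec().round(4),"w",round(s["width"]*.088,4),"q",np.round(s["joint_positions"],2),"F",np.round(s["ft_force"],1),"g",round(float(s["grip_force"]),1))
```

Run:
```python
from h import *
q=np.load("q.npy");togo(W(q,(q[3],q[4]-.009,.2)),q[2])
```

```text
t 0.1 tool now [-0.6585 -0.4198  0.0365] in goal axes [-0.4001 -0.6707  0.0359] rot [-0.0016 -0.0005 -0.4653] w 0.0879 q [ 1.02  0.36  1.51 -0.    1.27 -0.12] F [-1.2 -0.   0.4] g 0.0
```

The manual's scale: shifts go in units of 25 mm and turns go in units of 0.2 rad. Converting my numbers, -0.116 rad is -0.58.

Emit:
{"op": "tcp_steps", "data": {
  "deltas": "0 0 0 0 0 -0.58;0 0 0 0 0 -0.58;0 0 0 0 0 -0.58;0 0 0 0 0 -0.58",
  "finger_gap": 1
}}

```text
time: 0.43
tool_pos: [0.2536, 0.5433, 0.2361]
eef_rot: [[-0.999, -0.033, -0.001], [-0.033, 0.999, -0.001], [0.001, -0.001, -1.0]]
ft_force: [0.4, -0.6, 0.3]
width: 0.998
grip_force: 0.0
```

Emit:
{"op": "tcp_steps", "data": {
  "deltas": "-0.8 -1.34 0 0 0 0;-0.8 -1.34 0 0 0 0;-0.8 -1.34 0 0 0 0;-0.8 -1.34 0 0 0 0;-0.8 -1.34 0 0 0 0;-0.8 -1.34 0 0 0 0;-0.8 -1.34 0 0 0 0;-0.8 -1.34 0 0 0 0;-0.8 -1.34 0 0 0 0;-0.8 -1.34 0 0 0 0"
}}

```text
time: 1.27
tool_pos: [0.4632, 0.2124, 0.2365]
eef_rot: [[-1.0, -0.027, -0.001], [-0.027, 1.0, -0.0], [0.001, -0.0, -1.0]]
ft_force: [0.5, 0.3, 0.8]
width: 0.996
grip_force: 0.0
```

Emit:
{"op": "tcp_steps", "data": {
  "deltas": "-0.8 -1.34 0 0 0 0;-0.8 -1.34 0 0 0 0;-0.8 -1.34 0 0 0 0;-0.8 -1.34 0 0 0 0;-0.8 -1.34 0 0 0 0;-0.8 -1.34 0 0 0 0;-0.8 -1.34 0 0 0 0;-0.8 -1.34 0 0 0 0;-0.8 -1.34 0 0 0 0;0 0 0 0 0 0"
}}

```text
time: 2.1
tool_pos: [0.6545, -0.0888, 0.236]
eef_rot: [[-1.0, -0.023, 0.003], [-0.023, 1.0, -0.003], [-0.003, -0.004, -1.0]]
ft_force: [0.6, 0.3, -0.2]
width: 1.002
grip_force: 0.0
```

Run:
```python
from h import *
import cv2
q=np.load("q.npy");togo(W(q,(q[3],q[4]-.009,.2)),q[2])
s=manip.state();im=manip.get_image("wrist");print(s["tool_pos"].tolist() if hasattr(s["tool_pos"],"tolist") else s["tool_pos"])
cv2.imwrite("pics/w1.png",im[:,:,::-1]);print(manip.camera_model("wrist"))
np.savez("w1.npz",p=s["tool_pos"],R=s["eef_rot"])
```

```text
t 2.1 tool now [-0.0174 -0.0273  0.0361] in goal axes [-0.0173 -0.0275  0.036 ] rot [-0.0035  0.0025 -0.0055] w 0.0882 q [-0.24  0.44  1.37 -0.    1.32 -1.83] F [ 0.6  0.3 -0.2] g 0.0
[0.65452174436967, -0.08884820551855042, 0.23597201816788696]
{'mtx': array([[284.74560129,   0.        , 317.16582478],
       [  0.        , 284.74560129, 203.16069361],
       [  0.        ,   0.        ,   1.        ]]), 'tool_from_camera': array([[-6.84532335e-04, -9.67532474e-01, -2.52745809e-01,
         6.93015843e-02],
       [ 9.99999704e-01, -7.51181123e-04,  1.67203553e-04,
        -4.98751717e-04],
       [-3.51632748e-04, -2.52745620e-01,  9.67532701e-01,
        -1.48015524e-01],
       [ 0.00000000e+00,  0.00000000e+00,  0.00000000e+00,
         1.00000000e+00]])}
```

View pics/w1.png

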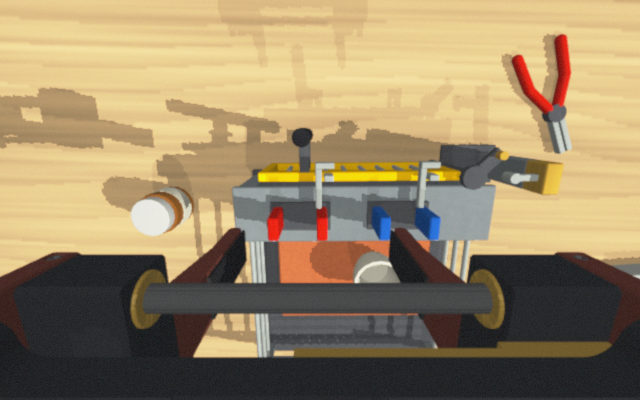

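The wrist view shows the red jaws at about (275,223) and (321,223), the blue at (381,223) and (428,223), and the knob top at (302,136). I'll enlarge it to refine.

Run:
```python
import cv2
b=cv2.imread("pics/w1.png")[120:250,255:445]
cv2.imwrite("pics/w1c.png",cv2.resize(b,None,fx=4,fy=4,interpolation=cv2.INTER_CUBIC))
```

```text
(no output)
```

View pics/w1c.png

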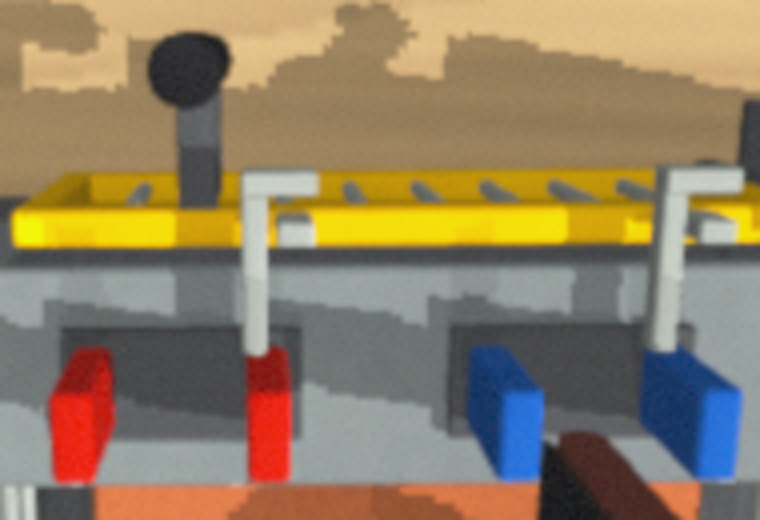

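Run:
```python
from h import *
d=np.load("w1.npz");m=manip.camera_model("wrist");q=np.load("q.npy")
def ray(u,v,z):
    r=np.linalg.solve(m["mtx"],[255+u/4,120+v/4,1]);T=m["tool_from_camera"]
    o=d["R"]@T[:3,3]+d["p"];w=d["R"]@T[:3,:3]@r;return o+w*(z-o[2])/w[2]
P={k:ray(*a) for k,a in dict(rr=(75,437,.145),rs=(269,436,.145),br=(521,434,.145),bs=(718,433,.145),knob=(186,72,.145)).items()}
for k in P:print(k,P[k].round(4))
for k,y in dict(rr=-.022,rs=.022,br=.078,bs=.122).items(): print(k,W(q,(q[3],q[4]+y,.145)).round(4))
print(W(q,(-.04,-.055,.145)))
rc=(P["rr"]+P["rs"])/2;bc=(P["br"]+P["bs"])/2;print(rc,bc,"yaw",-np.arctan2((bc-rc)[0],(bc-rc)[1]))
```

```text
rr [ 0.6728 -0.1278  0.145 ]
rs [ 0.6715 -0.0847  0.145 ]
br [ 0.6698 -0.0288  0.145 ]
bs [0.6685 0.0148 0.145 ]
knob [ 0.5931 -0.1038  0.145 ]
rr [ 0.673  -0.1288  0.145 ]
rs [ 0.6717 -0.0848  0.145 ]
br [ 0.6701 -0.0289  0.145 ]
bs [0.6689 0.0151 0.145 ]
[ 0.59139434 -0.10018787  0.145     ]
[ 0.67215986 -0.10628788  0.145     ] [ 0.66912564 -0.00704001  0.145     ] yaw 0.030562605952382017
```

Scaled: 0.035 m is 1.4, 0.03 m is 1.2, -0.0055 rad is -0.0275.

Emit:
{"op": "tcp_steps", "data": {
  "deltas": "-0.36 -0.54 0 0 0 -0.0275;-0.34 -0.54 0 0 0 0;0 0 1.4 0 0 0;0 0 1.2 0 0 0;0 0 0 0 0 0;0 0 0 0 0 0"
}}

```text
time: 2.65
tool_pos: [0.667, -0.1072, 0.17]
eef_rot: [[-0.999, -0.033, -0.005], [-0.033, 0.999, 0.002], [0.005, 0.002, -1.0]]
ft_force: [0.3, 0.2, 0.4]
width: 1.0
grip_force: 0.0
```

Run:
```python
from h import *
q=np.load("q.npy");togo(W(q,(q[3],q[4]-.0087,.124)),q[2])
```

```text
t 2.65 tool now [-0.0055 -0.0085  0.0459] in goal axes [-0.0053 -0.0084  0.046 ] rot [ 0.0018 -0.0053  0.0049] w 0.088 q [-0.26  0.53  1.4   0.    1.22 -1.87] F [0.3 0.2 0.4] g 0.0
```

Scaled: 0.023 m is 0.92, -0.0085 m is -0.34, -0.005 rad is -0.025.

Emit:
{"op": "tcp_steps", "data": {
  "deltas": "-0.22 -0.34 0 0 -0.025 0.025;0 0 0.92 0 0 0;0 0 0.92 0 0 0;0 0 0 0 0 0;0 0 0 0 0 0"
}}

```text
time: 3.07
tool_pos: [0.6757, -0.1172, 0.1267]
eef_rot: [[-1.0, -0.028, 0.005], [-0.028, 1.0, -0.0], [-0.005, -0.0, -1.0]]
ft_force: [-0.2, -0.6, -0.6]
width: 1.0
grip_force: 0.0
```

Run:
```python
from h import *
q=np.load("q.npy");togo(W(q,(q[3],q[4]-.0087,.124)),q[2])
```

```text
t 3.0667 tool now [0.003  0.0018 0.0027] in goal axes [0.003  0.0018 0.0027] rot [-0.0002  0.0052 -0.0008] w 0.088 q [-0.27  0.58  1.43  0.    1.13 -1.87] F [-0.2 -0.6 -0.6] g 0.0
```

Emit:
{"op": "tcp_steps", "data": {
  "deltas": "0.08 0.072 0.08 0 0 0;0 0 0 0 0 0;0 0 0 0 0 0;0 0 0 0 0 0;0 0 0 0 0 0;0 0 0 0 0 0;0 0 0 0 0 0;0 0 0 0 0 0",
  "finger_gap": 0.2,
  "grip_n": 25
}}

```text
time: 3.73
tool_pos: [0.6741, -0.1146, 0.1249]
eef_rot: [[-1.0, -0.028, 0.007], [-0.028, 1.0, 0.001], [-0.007, 0.0, -1.0]]
ft_force: [0.6, -8.6, 0.4]
width: 0.435
grip_force: 9.2
```

Emit:
{"op": "tcp_steps", "data": {
  "deltas": "0 0 0 0 0 0;0 0 0 0 0 0;0 0 0 0 0 0;0 0 0 0 0 0;0 0 0 0 0 0;0 0 0 0 0 0;0 0 0 0 0 0;0 0 0 0 0 0"
}}

```text
time: 4.4
tool_pos: [0.6741, -0.1158, 0.1248]
eef_rot: [[-1.0, -0.028, 0.007], [-0.028, 1.0, -0.001], [-0.007, -0.001, -1.0]]
ft_force: [0.3, -1.1, 5.8]
width: 0.407
grip_force: 25.0
```

Run:
```python
from h import *
q=np.load("q.npy");togo(W(q,(q[3],q[4]-.0087,.124)),q[2])
```

```text
t 4.4 tool now [0.0015 0.0003 0.0008] in goal axes [0.0015 0.0003 0.0008] rot [-0.0007  0.007  -0.0008] w 0.0359 q [-0.27  0.58  1.43  0.    1.12 -1.87] F [ 0.3 -1.1  5.8] g 25.0
```

Emit:
{"op": "tcp_steps", "data": {
  "deltas": "0 0 0 0 0 0;0 0 0 0 0 0;0 0 0 0 0 0;0 0 0 0 0 0;0 0 0 0 0 0;0 0 0 0 0 0;0 0 0 0 0 0;0 0 0 0 0 0",
  "finger_gap": 1
}}

```text
time: 5.07
tool_pos: [0.6732, -0.1153, 0.1236]
eef_rot: [[-1.0, -0.028, 0.005], [-0.028, 1.0, 0.0], [-0.005, -0.0, -1.0]]
ft_force: [0.1, -0.5, 0.2]
width: 0.972
grip_force: 0.0
```

Emit:
{"op": "tcp_steps", "data": {
  "deltas": "0 0 -1.2 0 0 0;0 0 -1.2 0 0 0;0 1.36 0 0 0 0;0 1.36 0 0 0 0;0 1.28 0 0 0 0;0 0 0 0 0 0;0 0 0 0 0 0"
}}

```text
time: 5.65
tool_pos: [0.67, -0.0137, 0.1837]
eef_rot: [[-1.0, -0.031, 0.005], [-0.031, 1.0, -0.0], [-0.005, -0.0, -1.0]]
ft_force: [-0.2, -0.3, 0.2]
width: 1.002
grip_force: 0.0
```

Run:
```python
from h import *
q=np.load("q.npy");togo(W(q,(q[3],q[4]+.0913,.124)),q[2])
```

```text
t 5.65 tool now [ 0.0006 -0.0018  0.0597] in goal axes [ 0.0003 -0.0018  0.0597] rot [-0.0002  0.0049  0.0021] w 0.0882 q [-0.12  0.5   1.41  0.    1.22 -1.73] F [-0.2 -0.3  0.2] g 0.0
```

Emit:
{"op": "tcp_steps", "data": {
  "deltas": "0 -0.072 1.2 0 0 0;0 0 1.2 0 0 0;0 0 0 0 0 0;0 0 0 0 0 0"
}}

```text
time: 5.98
tool_pos: [0.669, -0.0182, 0.1221]
eef_rot: [[-1.0, -0.027, 0.001], [-0.027, 1.0, 0.0], [-0.001, 0.0, -1.0]]
ft_force: [-0.5, -0.2, 0.3]
width: 1.0
grip_force: 0.0
```

Emit:
{"op": "tcp_steps", "data": {
  "deltas": "0 0 0 0 0 0;0 0 0 0 0 0;0 0 0 0 0 0;0 0 0 0 0 0;0 0 0 0 0 0;0 0 0 0 0 0;0 0 0 0 0 0;0 0 0 0 0 0",
  "finger_gap": 0.2,
  "grip_n": 25
}}

```text
time: 6.65
tool_pos: [0.672, -0.0157, 0.1255]
eef_rot: [[-1.0, -0.028, 0.009], [-0.028, 1.0, 0.002], [-0.009, 0.002, -1.0]]
ft_force: [1.1, 5.5, 2.6]
width: 0.433
grip_force: 2.8
```

Emit:
{"op": "tcp_steps", "data": {
  "deltas": "0 0 0 0 0 0;0 0 0 0 0 0;0 0 0 0 0 0;0 0 0 0 0 0;0 0 0 0 0 0;0 0 0 0 0 0;0 0 0 0 0 0;0 0 0 0 0 0"
}}

```text
time: 7.32
tool_pos: [0.672, -0.0159, 0.1255]
eef_rot: [[-1.0, -0.028, 0.009], [-0.028, 1.0, 0.002], [-0.009, 0.002, -1.0]]
ft_force: [0.8, 5.7, 3.3]
width: 0.405
grip_force: 25.0
```

Run:
```python
from h import *
q=np.load("q.npy");togo(W(q,(q[3],q[4]+.0913,.124)),q[2])
```

```text
t 7.3167 tool now [0.0022 0.0004 0.0015] in goal axes [0.0022 0.0004 0.0015] rot [ 0.0016  0.0086 -0.0008] w 0.0356 q [-0.13  0.56  1.46  0.    1.11 -1.73] F [0.8 5.7 3.3] g 25.0
```

Emit:
{"op": "tcp_steps", "data": {
  "deltas": "0 0 0 0 0 0;0 0 0 0 0 0;0 0 0 0 0 0;0 0 0 0 0 0;0 0 0 0 0 0;0 0 0 0 0 0;0 0 0 0 0 0;0 0 0 0 0 0",
  "finger_gap": 1
}}

```text
time: 7.98
tool_pos: [0.6705, -0.0173, 0.1235]
eef_rot: [[-1.0, -0.028, 0.005], [-0.028, 1.0, 0.0], [-0.005, -0.0, -1.0]]
ft_force: [0.1, -0.2, 0.4]
width: 0.969
grip_force: 0.0
```

Emit:
{"op": "tcp_steps", "data": {
  "deltas": "0 0 -1.2 0 0 0;0 0 -1.2 0 0 0;1.08 -1.16 0 0 0 0;1.08 -1.16 0 0 0 0;1.08 -1.16 0 0 0 0;0 0 0 0 0 0;0 0 0 0 0 0"
}}

```text
time: 8.57
tool_pos: [0.5905, -0.1077, 0.1834]
eef_rot: [[-1.0, -0.025, 0.005], [-0.025, 1.0, 0.0], [-0.005, 0.0, -1.0]]
ft_force: [0.4, 0.8, 0.8]
width: 1.0
grip_force: 0.0
```

Run:
```python
from h import *
import cv2
q=np.load("q.npy");togo((.592,-.102,.128),q[2])
s=manip.state();im=manip.get_image("wrist");np.savez("w2.npz",p=s["tool_pos"],R=s["eef_rot"])
cv2.imwrite("pics/w2.png",im[:,:,::-1])
```

```text
t 8.5667 tool now [-0.0014  0.0057  0.0554] in goal axes [-0.0017  0.0057  0.0554] rot [ 0.      0.0046 -0.0039] w 0.088 q [-0.3   0.41  1.58  0.    1.15 -1.89] F [0.4 0.8 0.8] g 0.0
```

View pics/w2.png

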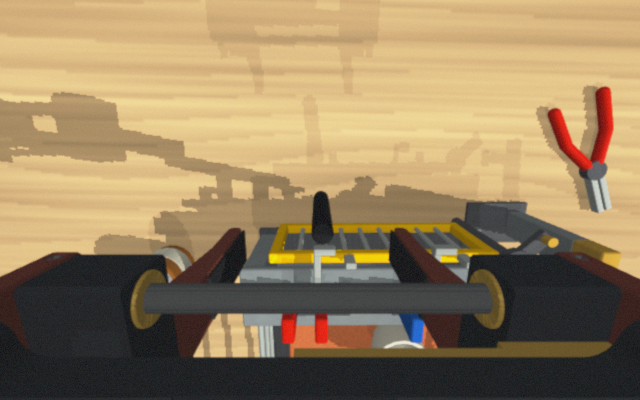

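The knob top is at about (324,234), centred between the fingertips (240 and 397). The red jaws are squeezed.

Run:
```python
from h import *
d=np.load("w2.npz");m=manip.camera_model("wrist");q=np.load("q.npy");T=m["tool_from_camera"]
for u,v in((324,234),(324,243),(324,225)):
    r=np.linalg.solve(m["mtx"],[u,v,1]);o=d["R"]@T[:3,3]+d["p"];w=d["R"]@T[:3,:3]@r;print((o+w*(.145-o[2])/w[2]).round(4))
togo((.592,-.104,.128),q[2])
r=np.array([.165,.04])
for a in(.1,):
    # tool-frame step for a gate turn a: tool pos rel. hinge is (x out .04, y -.165) in tool axes
    p=np.array([.04,-.165]);print("step",Ro.from_euler("z",a).as_matrix()[:2,:2]@p-p)
```

```text
[ 0.5921 -0.1034  0.145 ]
[ 0.5989 -0.1032  0.145 ]
[ 0.5855 -0.1036  0.145 ]
t 8.6167 tool now [-0.      0.0028  0.0555] in goal axes [-0.0004  0.0028  0.0555] rot [ 0.0001  0.0057 -0.0026] w 0.0877 q [-0.29  0.41  1.57  0.    1.15 -1.89] F [-0.2  0.5 -0. ] g 0.0
step [0.01627268 0.00481765]
```

Emit:
{"op": "tcp_steps", "data": {
  "deltas": "0 0.12 1.12 0 0.025 0;0 0 1.12 0 0 0;0 0 0 0 0 0;0 0 0 0 0 0"
}}

```text
time: 8.95
tool_pos: [0.5913, -0.1021, 0.126]
eef_rot: [[-1.0, -0.029, -0.003], [-0.029, 1.0, 0.001], [0.003, 0.001, -1.0]]
ft_force: [0.5, -0.2, 0.6]
width: 1.001
grip_force: 0.0
```

Emit:
{"op": "tcp_steps", "data": {
  "deltas": "0 0 0 0 0 0;0 0 0 0 0 0;0 0 0 0 0 0;0 0 0 0 0 0;0 0 0 0 0 0;0 0 0 0 0 0;0 0 0 0 0 0;0 0 0 0 0 0;0 0 0 0 0 0;0 0 0 0 0 0",
  "finger_gap": 0,
  "grip_n": 40
}}

```text
time: 9.78
tool_pos: [0.5917, -0.1034, 0.1272]
eef_rot: [[-1.0, -0.028, -0.0], [-0.028, 1.0, -0.0], [0.0, -0.0, -1.0]]
ft_force: [0.4, -0.5, 0.2]
width: 0.281
grip_force: 0.0
```

Emit:
{"op": "tcp_steps", "data": {
  "deltas": "0 0 0 0 0 0;0 0 0 0 0 0;0 0 0 0 0 0;0 0 0 0 0 0;0 0 0 0 0 0;0 0 0 0 0 0;0 0 0 0 0 0"
}}

```text
time: 10.37
tool_pos: [0.5917, -0.1042, 0.1272]
eef_rot: [[-1.0, -0.028, -0.0], [-0.028, 1.0, -0.001], [0.0, -0.001, -1.0]]
ft_force: [-1.2, -4.4, -2.0]
width: 0.173
grip_force: 40.0
```

Run:
```python
from h import *
q=np.load("q.npy");togo((.592,-.104,.128),q[2])
```

```text
t 10.3667 tool now [-0.0003  0.0002 -0.0008] in goal axes [-0.0003  0.0002 -0.0008] rot [-0.0012 -0.0001 -0.0008] w 0.0152 q [-0.29  0.47  1.63 -0.    1.04 -1.89] F [-1.2 -4.4 -2. ] g 40.0
```

Gripped: the opening is about 15–16 mm with 40 N. First swing step, gently.

Add to h.py:
```python
def gate():
    q=np.load("q.npy");s=manip.state();h=W(q,(0,.11,.1));d=s["tool_pos"][:2]-h[:2]
    a0=np.arctan2(-.165,-.04)+q[2];a=(a0-np.arctan2(d[1],d[0]))%(2*np.pi)
    if a>6:a-=2*np.pi
    R=s["eef_rot"];yaw=np.arctan2(-R[0,1],R[1,1]);print("gate by pos",round(a,3),"radius",np.hypot(*d).round(4),"tool turned",round(q[2]-yaw,3),"F in tool",(R.T@s["ft_force"]).round(1),"M",np.round(s["moment"],2))
    ang=a;p=W(q,(0,.11,.1));print("z",s["tool_pos"][2],"tilt",R[:2,2].round(3))
```

```text
(no output)
```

Emit:
{"op": "tcp_steps", "data": {
  "deltas": "0.32 0.088 0 0 0 0.25;0.32 0.088 0 0 0 0.25;0.32 0.088 0 0 0 0.25;0.32 0.088 0 0 0 0.25;0.32 0.088 0 0 0 0.25;0.32 0.088 0 0 0 0.25;0 0 0 0 0 0"
}}

```text
time: 10.95
tool_pos: [0.5433, -0.0855, 0.1272]
eef_rot: [[-0.963, 0.271, -0.002], [0.271, 0.963, -0.0], [0.002, -0.001, -1.0]]
ft_force: [-1.7, -6.0, -1.3]
width: 0.178
grip_force: 40.0
```

Run:
```python
from h import *
gate();q=np.load("q.npy");togo(W(q,(0,.11,.1)),q[2]-.3)
```

```text
gate by pos 0.294 radius 0.1728 tool turned 0.303 F in tool [ 0.  -6.3  1.3] M [-0.98  0.31 -0.07]
z 0.12719814578968025 tilt [-0.002 -0.   ]
t 10.95 tool now [-0.0393  0.1683  0.0269] in goal axes [-0.0397  0.1682  0.0272] rot [-0.0011 -0.0023 -0.0031] w 0.0156 q [-0.28  0.41  1.74 -0.    0.99 -1.58] F [-1.7 -6.  -1.3] g 40.0
```

Scaled: 0.0132 m is 0.528, 0.0034 m is 0.136, 0.08 rad is 0.4.

Emit:
{"op": "tcp_steps", "data": {
  "deltas": "0.528 0.136 0 0 0 0.4;0.528 0.136 0 0 0 0.4;0.528 0.136 0 0 0 0.4;0.528 0.136 0 0 0 0.4;0.528 0.136 0 0 0 0.4;0 0 0 0 0 0"
}}

```text
time: 11.45
tool_pos: [0.4922, -0.0406, 0.1272]
eef_rot: [[-0.78, 0.626, 0.001], [0.626, 0.78, 0.002], [0.001, 0.002, -1.0]]
ft_force: [3.7, 1.2, -7.3]
width: 0.176
grip_force: 40.0
```

Run:
```python
from h import *
gate()
```

```text
gate by pos 0.692 radius 0.1715 tool turned 0.705 F in tool [-2.1  3.3  7.3] M [ 0.01 -0.54 -0.1 ]
z 0.12721425959703514 tilt [0.001 0.002]
```

Following well. On to about 1.3.

Emit:
{"op": "tcp_steps", "data": {
  "deltas": "0.528 0.144 0 0 0 0.4;0.528 0.144 0 0 0 0.4;0.528 0.144 0 0 0 0.4;0.528 0.144 0 0 0 0.4;0.528 0.144 0 0 0 0.4;0 0 0 0 0 0"
}}

```text
time: 11.95
tool_pos: [0.4632, 0.0197, 0.1272]
eef_rot: [[-0.476, 0.88, 0.003], [0.88, 0.476, 0.001], [-0.0, 0.003, -1.0]]
ft_force: [5.2, -0.0, -9.5]
width: 0.171
grip_force: 40.0
```

Run:
```python
from h import *
gate()
```

```text
gate by pos 1.086 radius 0.1699 tool turned 1.104 F in tool [-2.5  4.5  9.5] M [-0.2  -0.68 -0.03]
z 0.12722025605824952 tilt [0.003 0.001]
```

Emit:
{"op": "tcp_steps", "data": {
  "deltas": "0.528 0.144 0 0 0 0.4;0.528 0.144 0 0 0 0.4;0.528 0.144 0 0 0 0.35;0 0 0 0 0 0;0 0 0 0 0 0;0 0 0 0 0 0"
}}

```text
time: 12.45
tool_pos: [0.4578, 0.0584, 0.1272]
eef_rot: [[-0.267, 0.964, 0.003], [0.964, 0.267, -0.0], [-0.001, 0.003, -1.0]]
ft_force: [6.3, -1.8, -9.0]
width: 0.173
grip_force: 40.0
```

Run:
```python
from h import *
import cv2
gate();print(manip.state()["dq"])
cv2.imwrite("pics/top2.png",cv2.resize(manip.get_image("top")[150:280,220:420,::-1],None,fx=4,fy=4))
```

```text
gate by pos 1.317 radius 0.169 tool turned 1.329 F in tool [-3.4  5.5  9.1] M [-0.34 -0.72 -0.05]
z 0.12721689182938434 tilt [ 0.003 -0.   ]
[-5.72479591e-03 -5.26316538e-04  1.02735247e-03 -1.48155114e-04
  9.08499005e-05 -2.27014420e-04]
```

View pics/top2.png

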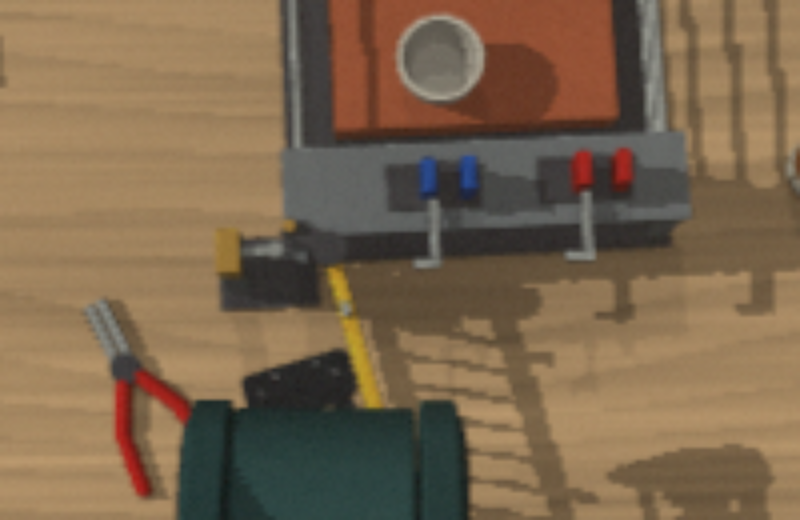

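The picture shows the gate wide open, running from (335,270) to (378,405). Both catches are squeezed with their noses clear, and the pliers and crucible are in place. Handing in.

Emit:
{"op": "tcp_steps", "data": {
  "deltas": "0 0 0 0 0 0;0 0 0 0 0 0;0 0 0 0 0 0;0 0 0 0 0 0;0 0 0 0 0 0;0 0 0 0 0 0"
}}

```text
time: 13.0
tool_pos: [0.4579, 0.0581, 0.1272]
eef_rot: [[-0.266, 0.964, 0.003], [0.964, 0.266, -0.0], [-0.001, 0.003, -1.0]]
ft_force: [6.0, -2.2, -8.7]
width: 0.176
grip_force: 40.0
```

Run:
```python
from h import *
gate();print(manip.finish_job())
```

```text
gate by pos 1.315 radius 0.169 tool turned 1.33 F in tool [-3.7  5.1  8.7] M [-0.37 -0.76 -0.08]
z 0.12721192680571491 tilt [ 0.003 -0.   ]
the job is handed in; nothing more can be done
None
```

I squeezed the red catch shut and then the blue, swung the gate to about 1.3 rad, and handed in at 13 s still holding the knob with a 40 N grip; the hand-in returned no verdict.

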